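Sort the baking odds and ends on the counter

TASK

Sort the odds and ends standing about on the counter to where they belong: stand each of the two closed tins upright in the bay of the wooden tray made to fit it (wide tin in the wide bay, slim tin in the narrow bay), put both wooden bottle stoppers in the steel bowl, and stand the white scoop, cup upright, in the middle of the blue saucer. Leave the glass jar and the pepper mill where they stand.

Things in the scene. Friction and masses are not known exactly. Their poses are not given: they have to be found in the camera images.
- wide_tin_mid (a point): Wide closed aluminium tin, a plain cylinder 64 mm across and 60 mm high, about 150 g, standing upright on the counter. The point is its centre, 30 mm above its underside; z is its axis, up.
- slim_tin_mid (a point): Slim closed aluminium tin, a plain cylinder 42 mm across and 90 mm high, about 120 g, standing upright. The point is its centre, 45 mm above its underside; z is its axis, up.
- big_stopper_mid (a point): Big bottle stopper, a plain plug of dark wood, 44 mm across (41 mm at the foot) and 40 mm high, about 40 g, standing upright. The point is its centre, 20 mm above its underside; z is its axis, up.
- small_stopper_mid (a point): Small bottle stopper, a plain plug of dark wood, 28 mm across (25 mm at the foot) and 40 mm high, about 16 g, standing upright. The point is its centre, 20 mm above its underside; z is its axis, up.
- scoop_mid (a point): White plastic measuring scoop, 40 g: round open cup 44 mm across, 34 mm high, walls 3 mm, standing on its flat foot; flat handle 13 mm wide, level, 28 to 33 mm above the foot, along the scoop's -x to 88 mm from the cup's axis, pointing roughly to the robot (yaw within 0.5 rad of 0). Can be gripped across the cup along its y. Point: centre of the cup, 17 mm above its foot; z up.
- bowl: Round stainless steel bowl, held fast by its foot: 160 mm across the rim, 50 mm high, sloping sides 3 mm thick. Inside, a flat floor 4 mm above the counter and about 96 mm across; the inside width is about 125 mm at 15 mm height and 154 mm at the rim. Origin: centre of its underside, z up.
- saucer: Round blue ceramic saucer, held fast by its foot: 152 mm across, rim 18 mm high. Flat middle about 95 mm across, 6 mm above the counter. Origin: centre of its underside, z up.
- tray: Low fixed wooden tray, 96 mm along its x, 166 mm along its y, walls and divider 6 mm thick and 12 mm high, floor 4 mm above the counter. Wide bay 84 mm (x) by 88 mm (y), centred at tray x = 0, y = -33 mm; narrow bay 84 mm (x) by 60 mm (y), centred at x = 0, y = +47 mm. Its yaw may be anything. Origin: centre of its underside, z up.
- jar: Bystander: glass jar with a flip-top lid and wire clip, 84 mm across and 114 mm high, loose. Leave it standing where it is. Origin: centre of its underside, z up.
- mill: Bystander: dark wooden pepper mill, 54 mm across and 140 mm high, loose. Leave it standing where it is. Origin: centre of its underside, z up.
Not all that is in view belongs to the job. What is shaped like the part that bears small_stopper_mid but yellow is not meant. What is shaped like the part that bears scoop_mid but black or red is not meant.

How it is judged (in metres and radians):
At the end, for the whole second after the job is handed in: Tins upright (0.08 rad) on their own bays' floors, within 14 mm (wide) or 23/13 mm in x/y (slim) of the bay centre; stoppers in the bowl within 62 mm of its axis; scoop upright on the saucer within 27 mm of its centre; all released, at rest; jar and mill upright, moved under 30 mm (x of wide_tin_mid in the frame of tray between -0.014 and 0.014 m and y of wide_tin_mid in the frame of tray between -0.047 and -0.019 m and z of wide_tin_mid in the frame of tray between 0.03 and 0.038 m and angle between each of wide_tin_mid, slim_tin_mid's own z axis and vertical below 0.08 rad and x of slim_tin_mid in the frame of tray between -0.023 and 0.023 m and y of slim_tin_mid in the frame of tray between 0.034 and 0.06 m and z of slim_tin_mid in the frame of tray between 0.045 and 0.053 m and horizontal distance between each of big_stopper_mid, small_stopper_mid and bowl below 0.062 m and z of big_stopper_mid in the frame of bowl between 0.005 and 0.06 m and z of small_stopper_mid in the frame of bowl between 0.005 and 0.06 m and horizontal distance between scoop_mid and saucer below 0.027 m and z of scoop_mid in the frame of saucer between 0.018 and 0.028 m and angle between each of scoop_mid, jar, mill's own z axis and vertical below 0.1 rad and linear speed of each of wide_tin, slim_tin, big_stopper, small_stopper, scoop below 0.02 m/s and distance of each of jar, mill from where it was at the start of the episode below 0.03 m); the robot touches nothing.
It fails at once if the jar or the pepper mill is knocked over or pushed away (distance of any of jar, mill from where it was at the start of the episode above 0.05 m or angle between any of jar, mill's own z axis and vertical above 0.4 rad).
It also fails if it takes over 138 s, if anything falls off the work surface, if the arm or the gripper's body presses on something with over 40 N, if the wrist force passes 120 N, or if a joint passes its speed limit or range.

ROBOT

A 7-joint arm with a two-finger parallel gripper is mounted at the origin on the work surface. World frame = base frame: x ahead of the robot, y to its left, z up, the work surface at z = 0. Lengths are in mm, angles in rad, forces in N, time in s.
With the tool pointing down it reaches from about 400 to 875 mm from the base axis. Payload 19.3 kg.
Tool frame: the origin (TCP) lies at the very end of the fingers, on their centre line; the grasp point (between the pads) lies 19 mm behind it (grip_point_offset is the z of the grasp point in the tool frame, in mm); z points along the fingers, y is the line along which they close (so a half turn about z gives the same grasp; the last joint's range is limited). The gripper opens to 85 mm and grips with 20 to 120 N. Pads are 22 mm wide; open, the fingers measure 114 mm over their backs; the gripper's body (76 mm by 85 mm) begins 54 mm behind the grasp point. The pads swing forward as they close: fully open they stand 13 mm farther back than shut.
Start: joints at [1.254, 0.521, -0.036, 1.599, 0.021, 1.021, -0.113], TCP at [152.661, -606.06, 191.591] pointing down, gripper open.
Joint ranges: [-2.91, 2.91], [-0.3, 2.13], [-1.5, 1.42], [0.17, 2.43], [-1.26, 4.41], [0.16, 1.93], [-2.52, 2.52]. Speed limits (rad/s): [1.89, 1.89, 2.39, 2.39, 3.01, 3.01, 3.01].

INTERFACE

Orientations are given as a 3x3 rotation matrix whose columns are the frame's x, y, z axes.
In Python, from workcell import movep, movel, goto_joints, open_gripper, clamp, wait, inverse_kinematics, read_state, camera, PlanningError, finish_job, grip_point_offset gives the robot as it stands. Calls block until the motion is done:
- movep(position, orientation): joint-space move of the TCP to a pose.
- movel(position, frame=None, max_speed=150, guard=None): straight line of the TCP; frame=None keeps the orientation; max_speed is the mean speed in mm/s. With guard (N) it stops when the force on the tool has changed by that much, and returns True; else False.
- goto_joints(angles): joint-space move.
- open_gripper() and clamp(): open the fingers fully, or close them until they stop; the grip force is fixed at half the most.
- wait(seconds).
- inverse_kinematics(position, orientation): joint angles nearest the present ones, or None.
- read_state(): the state.
- camera(name): name is "side" or "top"; returns a dict with "image" (420x560x3 uint8, blue, green, red), "range_z" (420x560 float32, mm along the optical axis (not along the pixel's ray), 0 where there is no reading), "fx", "fy", "cx", "cy" (pixels), "dist_coeffs" ([k1, k2, p1, p2, k3] as OpenCV has them; the pictures are not rectified), "cam_to_world" (4x4, takes a point from camera to world coordinates). Camera axes: x right, y up, looking along -z (the intrinsics and any distortion apply to the point x, -y, -z); pixel columns grow to the right and rows downward; lengths in mm; the calibration is good to about 2 mm. A picture is of the moment at which its call begins.
A pose or a line that the arm cannot do raises PlanningError and nothing moves.
- finish_job(): hands the job in; it is judged then, once.
The state is a dict: "time": time; "qpos": joint angles; "qvel": joint speeds; "joint_efforts": joint torques, N m; "eef_pos": TCP position; "tool_rot": TCP orientation; "ft_force": force on the tool from outside, world axes, zero at the start; "torque": the same for the moment, N m; "finger_gap": finger opening in mm; "gripper_force": force on a finger pad.
Only numpy, scipy, OpenCV 4.12 (cv2) and the standard library are available. Lean on these libraries where they do the work, as an engineer would, in place of code of your own. Each camera call takes 0.05 s, during which the arm holds its last target. There are 200 camera calls.

## Working session

There is one attempt and no reset: what is moved stays moved. The work goes in short steps, each a Python script; the robot and the scene stay as the last script left them, time stands still between calls to the robot, and variables do not carry over. Pictures are saved under pics/ and viewed, at most 14 in all, crops included, and the job is handed in when it is done.

```bash
ls; mkdir -p pics; cat > h.py <<'E'
import numpy as np, cv2
from workcell import *
def shot(n):
    c=camera(n); c["K"]=np.array([[c["fx"],0,c["cx"]],[0,c["fy"],c["cy"]],[0,0,1.]]); c["T"]=np.array(c["cam_to_world"]); c["d"]=np.array(c["dist_coeffs"],float); return c
def rays(c,uv):
    p=cv2.undistortPoints(np.array(uv,np.float64).reshape(-1,1,2),c["K"],c["d"]).reshape(-1,2)
    return np.c_[p[:,0],-p[:,1],-np.ones(len(p))]
def onplane(c,uv,z):
    r=rays(c,uv)@c["T"][:3,:3].T; o=c["T"][:3,3]
    return o+r*((z-o[2])/r[:,2])[:,None]
def cloud(c):
    h,w=c["range_z"].shape; v,u=np.mgrid[:h,:w]
    r=rays(c,np.c_[u.ravel(),v.ravel()])*c["range_z"].ravel()[:,None]
    P=r@c["T"][:3,:3].T+c["T"][:3,3]; P[c["range_z"].ravel()==0]=np.nan
    return P.reshape(h,w,3)
E
python3 - <<'E'
from h import *
for n in("top","side"):
    c=shot(n); cv2.imwrite(f"pics/{n}0.png",c["image"]); np.savez(f"/tmp/{n}0.npz",P=cloud(c),**{k:c[k] for k in("image","K","T","d","range_z")})
    print(n,c["T"][:3].round(2).tolist(),c["fx"],c["dist_coeffs"],(c["range_z"]==0).mean())
s=read_state();print(s["time"],s["eef_pos"],grip_point_offset)
E
```

```text
pics
top [[0.02, 1.0, -0.09, 317.59], [-1.0, 0.02, -0.0, -17.21], [-0.0, 0.09, 1.0, 1498.78]] 465.2826864058088 [0.00348458 0.         0.         0.         0.        ] 0.0041964285714285714
side [[-0.86, 0.31, -0.4, -71.32], [-0.5, -0.53, 0.68, 870.12], [0.0, 0.79, 0.61, 864.17]] 455.138791181726 [-0.0555868  0.         0.         0.         0.       ] 0.004047619047619047
0.1 [ 152.57232975 -605.73158091  191.09539461] -18.700000000000003
```

View pics/top0.png

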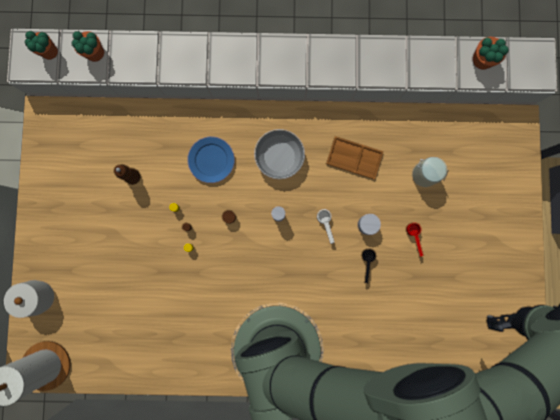

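View pics/side0.png

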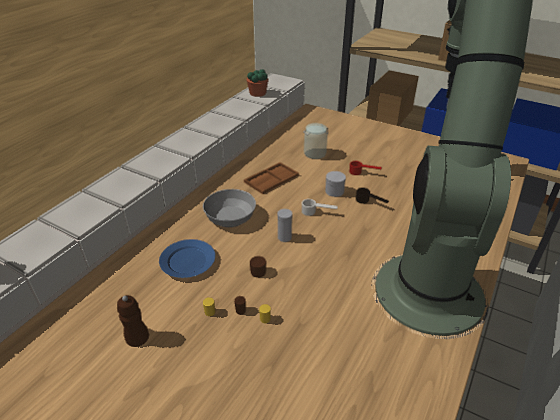

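```bash
python3 - <<'E'
import numpy as np,cv2
P=np.load("/tmp/top0.npz")["P"];z=P[...,2]
print("table z",np.nanmedian(z))
m=((z>9)&(P[...,0]>250)).astype(np.uint8)
n,l,s,c=cv2.connectedComponentsWithStats(m)
for i in range(1,n):
    if s[i,4]<25: continue
    q=P[l==i]; print(i,c[i].round(),s[i,:5],"xy",q[:,:2].mean(0).round(),"min",q.min(0).round(),"max",q.max(0).round())
E
```

```text
table z 0.9641194127482322
1 [282.  65.] [    7    29   550    73 34780] xy [880.  -1.] min [ 805. -853.    9.] max [986. 852. 206.]
45 [279. 151.] [ 254  129   50   50 1053] xy [625.   6.] min [535. -73.   9.] max [693.  87.  59.]
56 [209. 158.] [187 135  47  47 882] xy [601. 229.] min [525. 152.   9.] max [678. 302.  25.]
60 [337. 146.] [326 136  32  29  86] xy [ 648. -184.] min [ 589. -248.    9.] max [ 682. -148.   19.]
80 [362. 147.] [358 144  10   8  27] xy [ 648. -264.] min [ 634. -280.    9.] max [ 657. -251.   18.]
96 [379. 158.] [377 150   6  17  33] xy [ 613. -320.] min [ 585. -329.    9.] max [ 638. -312.   19.]
102 [355. 167.] [337 152  33  25  94] xy [ 582. -242.] min [ 552. -287.    9.] max [ 630. -184.   19.]
131 [429. 171.] [412 157  37  30 832] xy [ 558. -456.] min [ 521. -517.   11.] max [ 603. -416.  122.]
174 [126. 173.] [113 164  27  20 377] xy [535. 470.] min [514. 453.  10.] max [566. 499. 143.]
253 [173. 207.] [169 203  10   9  70] xy [439. 334.] min [427. 322.  11.] max [451. 348.  47.]
256 [278. 213.] [271 206  14  15 160] xy [421.   5.] min [403. -15.  12.] max [443.  25.  99.]
261 [326. 225.] [317 209  17  34 150] xy [ 390. -149.] min [ 337. -170.   10.] max [ 441. -119.   40.]
263 [228. 216.] [221 210  15  14 156] xy [412. 161.] min [392. 141.   9.] max [432. 183.  47.]
269 [368. 224.] [357 214  23  20 370] xy [ 396. -277.] min [ 367. -311.    9.] max [ 426. -248.   68.]
279 [186. 226.] [180 222  11   9  70] xy [378. 293.] min [366. 281.  10.] max [392. 317.  45.]
281 [416. 237.] [406 222  17  35 179] xy [ 358. -431.] min [ 299. -451.    9.] max [ 405. -401.   40.]
312 [188. 247.] [183 243  11   9  71] xy [314. 285.] min [301. 272.  10.] max [326. 299.  48.]
321 [368. 258.] [361 248  15  23 114] xy [ 288. -281.] min [ 252. -303.    9.] max [ 321. -260.   38.]
```

Top view: the dark-brown small plug at (186,226) stands between two yellow ones at (174,207) and (188,247). Of the three scoops, white is at (325,216), black at (368,258) and red at (415,235). The big stopper is at (229,217), the slim tin at (278,213), the wide tin at (369,224), and the tray, with its divider near column 361, at (355,158). The side view agrees: brown plug (240,305), white cup (309,207). The brown plug and white scoop match the description by colour. I'll confirm both in a crop and measure.

```bash
cat > m.py <<'E'
from h import *
def load(n):
    d=np.load(f"/tmp/{n}0.npz"); return dict(image=d["image"],K=d["K"],T=d["T"],d=d["d"],P=d["P"])
t,s=load("top"),load("side")
def topface(c,xy,h,rad):
    P=c["P"]; m=(np.hypot(P[...,0]-xy[0],P[...,1]-xy[1])<rad)&(abs(P[...,2]-h)<8)
    v,u=np.nonzero(m)
    ct=np.c_[u,v].astype(np.float32)
    q=onplane(c,ct,h)[:,:2]
    (cx,cy),r=cv2.minEnclosingCircle(q.astype(np.float32))
    return q.mean(0).round(1),np.round((cx,cy,r),1),len(u),P[m][:,2].mean().round(1)
if __name__=="__main__":
    for n,xy,h,r in [("wide",(396,-277),60,45),("slim",(421,5),90,35),("big",(412,161),40,35),("small",(378,293),40,28),("cup",(425,-147),34,29),("mill",(530,470),140,40),("jar",(555,-456),114,60),("bowl",(617,7),50,95),("saucer",(601,229),18,90)]:
        print(n,"top",*topface(t,xy,h,r),"| side",*topface(s,xy,h,r))
    for nm,c in(("top",t),("side",s)):
        hsv=cv2.cvtColor(c["image"],cv2.COLOR_BGR2HSV); P=c["P"]
        reg=(abs(P[...,0]-620)<90)&(abs(P[...,1]+235)<125)
        g=c["image"].astype(int); 
        m=(reg&(g[...,2]<165)&(g[...,2]>g[...,0]+25)).astype(np.uint8)
        k,l,st,_=cv2.connectedComponentsWithStats(m); b=1+st[1:,4].argmax(); m=(l==b).astype(np.uint8)
        ct=max(cv2.findContours(m,0,1)[0],key=len).reshape(-1,2)
        print(nm,"tray rect",cv2.minAreaRect(onplane(c,ct,12)[:,:2].astype(np.float32)),st[b])
    A=cv2.resize(t["image"][140:285,160:440],None,fx=2.85,fy=2.85,interpolation=cv2.INTER_CUBIC)
    cv2.imwrite("pics/crop.png",A)
    # scoop handle
    P=t["P"]; hsv=cv2.cvtColor(t["image"],cv2.COLOR_BGR2HSV)
    m=(abs(P[...,2]-33)<12)&(abs(P[...,1]+160)<50)&(P[...,0]<398)&(P[...,0]>320)
    v,u=np.nonzero(m); q=onplane(t,np.c_[u,v],33)[:,:2]; print("handle",len(q),cv2.fitLine(q.astype(np.float32),2,0,.01,.01).ravel())
E
python3 m.py
```

```text
wide top [ 396.2 -279.2] [ 396.3 -278.4   32.9] 336 59.6 | side [ 392.5 -278.1] [ 391.8 -277.    40.8] 207 61.3
slim top [422.4   4.8] [422.3   4.7  20.5] 147 89.5 | side [418.4   4.2] [417.2   3.8  27.3] 150 90.7
big top [412.8 161.5] [412.8 161.8  21.6] 146 39.8 | side [409.3 161. ] [409.3 161.   25.7] 188 40.9
small top [378.3 293.5] [377.8 293.2  13.9] 62 39.3 | side [375.  293.6] [374.8 293.7  16.7] 105 40.4
cup top [ 418.8 -143.4] [ 418.8 -141.2   24. ] 46 33.3 | side [ 418.3 -141.8] [ 414.3 -140.1   27.4] 78 32.8
mill top [538.7 477.7] [538.7 474.1  10. ] 15 137.5 | side [535.  481.2] [535.  481.2   7.2] 26 138.2
jar top [ 562.9 -464.6] [ 562.3 -464.    39.1] 459 111.5 | side [ 555.3 -455.3] [ 557.4 -452.9   41.5] 158 111.7
bowl top [623.    6.9] [613.7   5.8  79.4] 263 47.8 | side [618.6  -4.2] [610.7   3.7  84.9] 366 48.6
saucer top [599.7 227.8] [600.2 226.2  76.9] 897 15.2 | side [601.7 220.1] [598.7 221.9  76.1] 1034 16.1
top tray rect ((619.2303466796875, -232.81182861328125), (245.0037841796875, 160.65249633789062), 87.57222747802734) [ 315  132   77   50 2246]
side tray rect ((614.1885986328125, -224.71841430664062), (252.9272003173828, 178.3777618408203), 89.98818969726562) [ 232  156   70   49 1474]
handle 86 [ 9.4969952e-01  3.1316262e-01  3.6749936e+02 -1.5598505e+02]
```

View pics/crop.png

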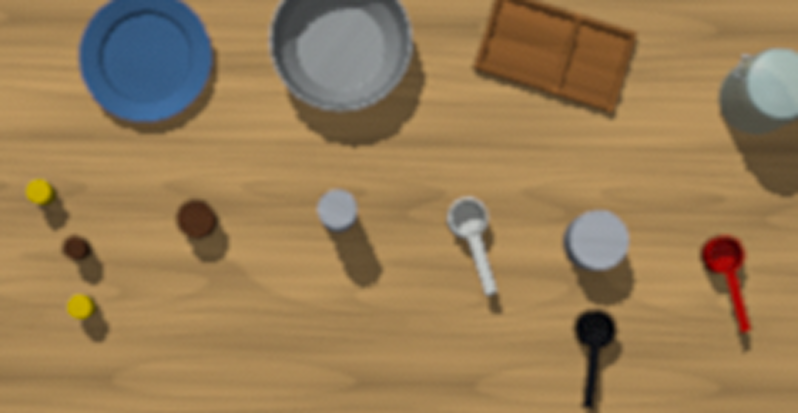

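Crop: the brown small plug (76,248) sits between the yellows (39,191) and (80,306). The white scoop's cup is at (468,217) with its handle pointing down-right. The tray's divider runs near crop column 570, so the wide bay is on the left. Next I'll pin down the tray and the cup.

```bash
python3 - <<'E'
from m import *
for nm,c in(("top",t),("side",s)):
    P=c["P"]; hsv=cv2.cvtColor(c["image"],cv2.COLOR_BGR2HSV)
    reg=(abs(P[...,0]-620)<85)&(abs(P[...,1]+235)<115)
    for ch in(1,):
        x=c["image"][...,0].copy(); th,_=cv2.threshold(x[reg].reshape(-1,1),0,255,cv2.THRESH_OTSU)
        # tray: low blue and high saturation (shadow of the tray is less saturated)
        sat=hsv[...,1]; ts,_=cv2.threshold(sat[reg].reshape(-1,1),0,255,cv2.THRESH_OTSU)
        m=(reg&(sat>ts)).astype(np.uint8)
        k,l,st,_=cv2.connectedComponentsWithStats(m); b=1+st[1:,4].argmax(); m=(l==b).astype(np.uint8)
        ct=max(cv2.findContours(m,0,1)[0],key=len).reshape(-1,2)
        print(nm,th,ts,"tray",cv2.minAreaRect(onplane(c,ct,12)[:,:2].astype(np.float32)),st[b])
    w=(P[...,2]>8)&(P[...,2]<25)&reg
    v,u=np.nonzero(w); q=onplane(c,np.c_[u,v],12)[:,:2]; print(" depth walls",cv2.minAreaRect(q.astype(np.float32)))
    # scoop
    m=((sat<45)&(hsv[...,2]>105)&(abs(P[...,0]-390)<75)&(abs(P[...,1]+150)<50)).astype(np.uint8)
    k,l,st,_=cv2.connectedComponentsWithStats(m); b=1+st[1:,4].argmax(); v,u=np.nonzero(l==b)
    q=onplane(c,np.c_[u,v],33)[:,:2]; 
    d=np.array([np.cos(.3185),np.sin(.3185)]); a=q@d; n=q@[-d[1],d[0]]
    print(" scoop",len(q),"along",a.min(),a.max(),"handle n",np.median(n[a<a.min()+50]),"cup n",n[a>a.max()-30].min(),n[a>a.max()-30].max())
    hd=q[a<a.min()+55]; f=cv2.fitLine(hd.astype(np.float32),2,0,.01,.01).ravel(); print("  yaw",np.arctan(f[1]/f[0]))
    for off in(88,): 
        A=(a.min()+88+a.max()-22)/2; N=np.median(n[a<a.min()+50]); print("  cup centre",A*d+N*np.array([-d[1],d[0]]))
E
```

```text
top 63.0 148.0 tray ((612.0280151367188, -240.0119171142578), (165.51132202148438, 96.32286071777344), 73.25397491455078) [ 327  137   56   42 1486]
 depth walls ((630.7947387695312, -236.75234985351562), (178.0222930908203, 128.61131286621094), 73.15436553955078)
 scoop 235 along 265.1650823018254 375.3453538936236 handle n -264.1884228715204 cup n -284.414886221805 -242.35004539273297
  yaw 0.32573524
  cup centre [ 418.21725543 -140.28221253]
side 66.0 130.0 tray ((609.5857543945312, -237.17965698242188), (176.3560333251953, 109.14176940917969), 73.53352355957031) [244 162  55  32 873]
 depth walls ((617.09814453125, -237.11260986328125), (187.07647705078125, 117.70179748535156), 71.95919799804688)
 scoop 167 along 265.20472425136484 373.5022501118197 handle n -264.9804070349367 cup n -289.29850321826194 -210.5905566625831
  yaw 0.29912373
  cup centre [ 417.60887978 -141.31673494]
```

```bash
cat > a.py <<'E'
from h import *
def rot(th):
    y=np.array([np.cos(th),np.sin(th),0]); z=np.array([0,0,-1.]); return np.c_[np.cross(y,z),y,z]
def best(p,th):
    q0=np.array(read_state()["qpos"]); c=[]
    for a in(th,th+np.pi):
        q=inverse_kinematics(p,rot(a))
        if q is not None and abs(q[6])<2.4: c.append((np.abs(np.array(q)-q0).max(),a))
    return rot(min(c)[1])
def hover(xy,z,th):
    p=[*xy,z]; movep(p,best(p,th))
def pick(xy,z,th,zup=200,zh=130):
    open_gripper(); hover(xy,zh,th); g=movel([*xy,z],guard=12); clamp(); s=read_state()
    print("pick hit",g,"gap",round(s["finger_gap"],1),"F",s["gripper_force"],"tcp",np.round(s["eef_pos"],1))
    movel([*xy,zup],max_speed=250); print(" lifted gap",round(read_state()["finger_gap"],1))
def place(xy,z,th,zup=200,pre=25,guard=5,out=150):
    hover(xy,zup,th); movel([*xy,z+pre],max_speed=250); g=movel([*xy,z],max_speed=40,guard=guard)
    s=read_state(); print("place hit",g,"tcp",np.round(s["eef_pos"],1),"want",z); open_gripper(); movel([*xy,out],max_speed=250); print(" t",read_state()["time"])
TH=np.deg2rad(73.25-90); L=np.array([.288,.958]); tray=np.array([611,-239.])
wide=tray+33*L; nar=tray-47*L; bowl=np.array([612,5.]); sauc=np.array([599.5,224.5])
E
python3 - <<'E'
from a import *
pick((396,-278.5),19,np.pi/2)
place(wide,19+4-1,TH)
E
```

```text
pick hit False gap -0.2 F 4.206098459690111 tcp [ 396.4 -278.7   19.4]
 lifted gap 0.1
place hit False tcp [ 620.6 -207.4   22. ] want 22
 t 8.275
```

```bash
python3 - <<'E'
from h import *
for n in("top","side"):
    c=shot(n); np.savez(f"/tmp/{n}0.npz",P=cloud(c),**{k:c[k] for k in("image","K","T","d","range_z")})
    A=c["image"][110:300,250:450] if n=="top" else c["image"][120:300,200:420]
    cv2.imwrite(f"pics/{n}1.png",cv2.resize(A,None,fx=3,fy=3))
E
```

```text
(no output)
```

View pics/top1.png

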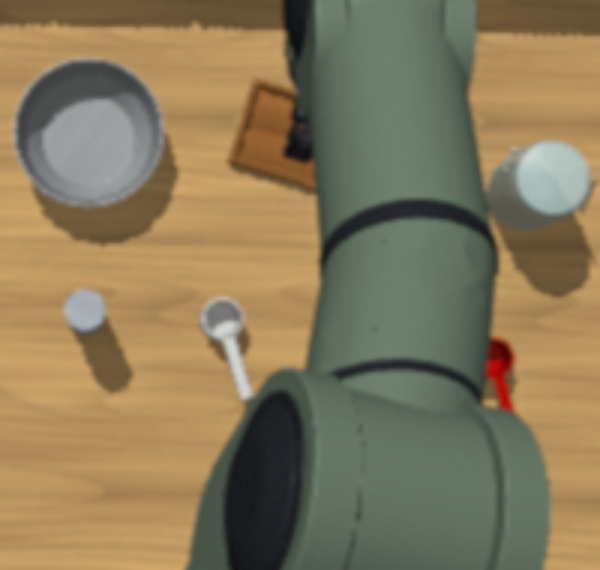

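View pics/side1.png

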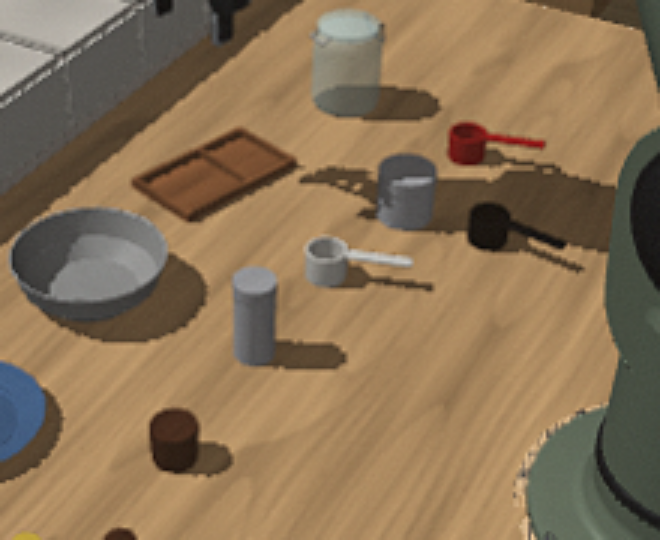

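The side view shows the wide tin still standing near its old place, at full-image pixel (336,183), and the tray empty. The gripper closed to 0 without it. I'll measure whether the tin moved, then watch the grasp from close by.

```bash
python3 - <<'E'
from a import *
import m
print("tin side now",*m.topface(m.s,(396,-278),60,45), "(before: 392.5 -278.1, r 40.8, n 207)")
s=read_state(); print(s["finger_gap"])
hover((396,-278.5),130,np.pi/2)
c=shot("side"); s=read_state(); print(s["eef_pos"],np.round(s["tool_rot"],2).tolist(),s["finger_gap"],s["qpos"])
cv2.imwrite("pics/s2.png",cv2.resize(c["image"][90:250,260:460],None,fx=3,fy=3))
E
```

```text
tin side now [ 393.2 -278.6] [ 390.6 -278.9   39.2] 207 61.3 (before: 392.5 -278.1, r 40.8, n 207)
85.20009953393308
[ 397.37548355 -278.09448636  129.88668747] [[1.0, 0.0, 0.0], [0.0, -1.0, 0.0], [0.0, -0.0, -1.0]] 85.90040175412626 [ 0.56870916  0.38889321 -0.10161197  2.01848076  0.05665486  0.73651708
 -1.1342621 ]
```

View pics/s2.png

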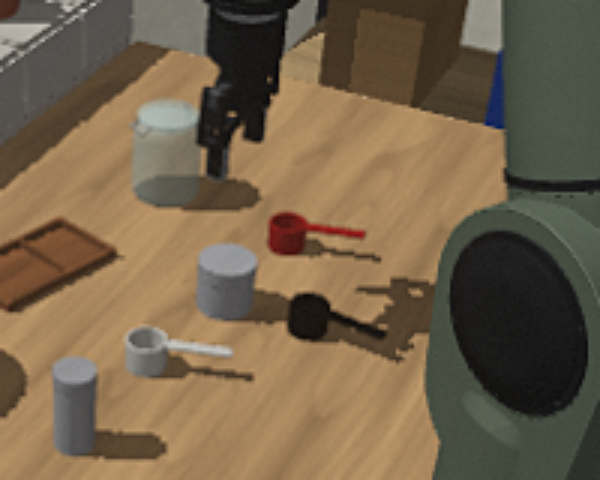

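The gripper looks displaced from above the tin: fingertips at crop (217,170), tin top at (227,260). I'll check the cameras against the robot numerically.

```bash
python3 - <<'E'
from a import *
def proj(c,p):
    q=np.linalg.inv(c["T"])@np.r_[p,1]; q=q[:3]*[1,-1,-1]
    return cv2.projectPoints(q.reshape(1,1,3),np.zeros(3),np.zeros(3),c["K"],c["d"])[0].ravel().round(1)
S=read_state(); e=np.array(S["eef_pos"])
for n in("side","top"):
    c=shot(n); P=cloud(c)
    print(n,"tcp",proj(c,e),"base",proj(c,[0,0,0]),"tin top",proj(c,[396,-278,60]))
    m=(c["image"].max(2)<60)&(P[...,2]>125)&(P[...,2]<185)&(P[...,0]>200)&(abs(P[...,1])<600)
    v,u=np.nonzero(m); q=P[m]; print(len(q), q.min(0) if len(q) else 0,q.max(0) if len(q) else 0)
    for lo in range(130,210,10):
        k=(q[:,2]>lo)&(q[:,2]<=lo+10); 
        if k.any(): print(lo,q[k].mean(0).round(),q[k].min(0).round(),q[k].max(0).round(),k.sum())
    if n=="top": 
        b=(P[...,2]>15)&(P[...,2]<60)&(P[...,0]<150)&(abs(P[...,1])<200); print("base",P[b].min(0),P[b].max(0))
        cv2.imwrite("pics/t2.png",c["image"])
E
```

```text
side tcp [335.7 158. ] base [427.8 291.7] tin top [334.5 176.9]
90 [ 519.88007058 -599.73733949  125.01130006] [926.14015784 497.73696507 184.9056487 ]
130 [532. 478. 133.] [528. 473. 130.] [536. 482. 138.] 11
160 [ 898. -594.  168.] [ 896. -596.  168.] [ 899. -593.  168.] 2
170 [ 898. -588.  177.] [ 877. -600.  172.] [ 918. -581.  180.] 14
180 [ 897. -589.  183.] [ 871. -599.  180.] [ 926. -580.  185.] 12
top tcp [373.2 221.9] base [276.8 348.9] tin top [368.9 223.6]
57 [ 526.68789147 -599.43904869  125.46241118] [921.96584318 589.85180958 184.78222712]
130 [532. 477. 132.] [529. 477. 131.] [535. 477. 132.] 2
160 [903. 558. 167.] [890. 553. 166.] [921. 560. 167.] 3
170 [890. 254. 175.] [ 874. -595.  171.] [922. 590. 179.] 15
180 [886.  80. 183.] [ 873. -599.  180.] [920. 590. 185.] 31
base [-44.56571333 -96.29825368  15.0055109 ] [134.91946298 132.43978464  52.60574472]
```

View pics/t2.png

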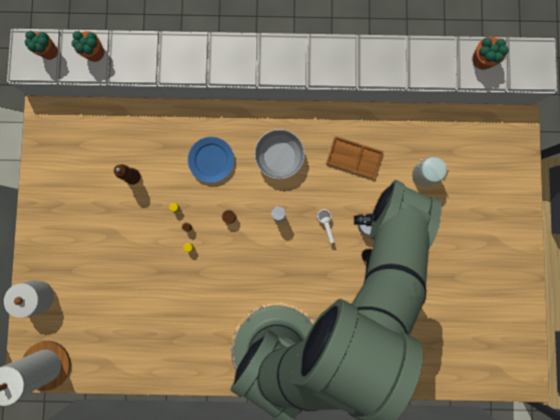

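```bash
python3 - <<'E'
from a import *
e=np.array(read_state()["eef_pos"]); print(e)
for n in("side","top"):
    c=shot(n); P=cloud(c)
    m=(np.hypot(P[...,0]-e[0],P[...,1]-e[1])<150)&(P[...,2]>75)&(P[...,2]<420)
    q=P[m]; v,u=np.nonzero(m)
    for lo in range(75,300,15):
        k=(q[:,2]>lo)&(q[:,2]<=lo+15)
        if k.any(): print(n,lo,q[k].min(0).round(),q[k].max(0).round(),k.sum(),"px",u[k].mean().round(),v[k].mean().round())
E
```

```text
[ 397.11836158 -278.09270752  129.78957063]
side 180 [ 383. -328.  182.] [ 407. -219.  195.] 41 px 339.0 141.0
side 195 [ 384. -325.  195.] [ 407. -217.  210.] 69 px 337.0 139.0
side 210 [ 383. -326.  210.] [ 407. -216.  224.] 52 px 339.0 134.0
side 225 [ 381. -352.  225.] [ 408. -198.  240.] 76 px 336.0 132.0
side 240 [ 377. -348.  240.] [ 408. -198.  255.] 97 px 338.0 128.0
side 255 [ 375. -346.  255.] [ 407. -203.  270.] 112 px 338.0 124.0
side 270 [ 375. -303.  270.] [ 415. -205.  285.] 121 px 337.0 120.0
side 285 [ 364. -272.  285.] [ 421. -207.  300.] 80 px 335.0 116.0
top 225 [ 385. -231.  230.] [ 406. -203.  237.] 22 px 356.0 221.0
top 240 [ 382. -245.  240.] [ 414. -204.  255.] 47 px 364.0 220.0
top 255 [ 381. -247.  256.] [ 414. -205.  269.] 22 px 361.0 218.0
top 270 [ 385. -244.  271.] [ 409. -206.  285.] 66 px 363.0 219.0
top 285 [ 385. -241.  285.] [ 408. -209.  300.] 41 px 364.0 219.0
```

The open fingertips measure z≈182 where the reported TCP plus the 13 mm swing would give 143. So the fingers end about 39 mm short of the stated TCP, while x and y agree. I'll verify with the fingers shut.

```bash
python3 - <<'E'
from a import *
clamp(); e=np.array(read_state()["eef_pos"]); print(e,read_state()["finger_gap"],read_state()["time"])
c=shot("side"); P=cloud(c)
m=(np.hypot(P[...,0]-e[0],P[...,1]-e[1])<100)&(P[...,2]>75)&(P[...,2]<225)
q=P[m]; z=np.sort(q[:,2]); print(z[:12].round(1)); k=q[:,2]<z[0]+25; print(q[k].mean(0).round(1),q[k].min(0).round(),q[k].max(0).round())
open_gripper()
c=shot("side");P=cloud(c)
m=(np.hypot(P[...,0]-e[0],P[...,1]-e[1])<100)&(P[...,2]>75)&(P[...,2]<225)
z=np.sort(P[m][:,2]); print(z[:12].round(1))
for s in(1,-1):
    k=m&((P[...,1]-e[1])*s>0); z=np.sort(P[k][:,2]); print(s,z[:4].round(),P[k].mean(0).round())
E
```

```text
[ 396.00100952 -278.52048537  130.01063392] -0.291002336607191 10.3333
[170.4 171.  171.  171.4 171.7 173.7 174.3 176.4 177.5 177.8 178.5 178.8]
[ 391.  -270.3  184.5] [ 383. -285.  170.] [ 407. -260.  195.]
[184.5 184.8 185.  185.  185.3 185.5 186.  186.1 186.5 186.6 187.1 187.3]
1 [185. 185. 186. 187.] [ 391. -225.  204.]
-1 [184. 185. 185. 185.] [ 393. -322.  204.]
```

Confirmed: the shut tips are at z≈170 with the TCP reading 130, so the real fingertips are 40 mm above the reported TCP. I'll apply a −40 mm z correction with guarded descents and retry.

```bash
sed -i 's/^TH=/OFF=40\nTH=/; s/g=movel(\[\*xy,z\],guard=12)/z-=OFF; g=movel([*xy,z],guard=10)/; s/    hover(xy,zup,th); movel/    z-=OFF; hover(xy,zup,th); movel/' a.py
python3 - <<'E'
from a import *
pick((396,-278.5),20,np.pi/2,zh=80)
if read_state()["finger_gap"]>50: place(wide,20+4-3,TH,zup=120,out=120)
E
```

```text
pick hit False gap 61.0 F 60.02749164355919 tcp [ 396.6 -279.   -18.7]
 lifted gap 61.2
place hit True tcp [ 620.6 -207.5  -15. ] want -19
 t 17.15
```

```bash
python3 - <<'E'
from a import *
pick((422,4.8),42,np.pi/2,zh=100,zup=140)
if read_state()["finger_gap"]>30: place(nar,42+4-3,TH,zup=140,out=120)
c=shot("side"); cv2.imwrite("pics/s3.png",cv2.resize(c["image"][100:290,200:420],None,fx=3,fy=3))
E
```

```text
pick hit False gap 39.2 F 58.590364158153534 tcp [422.4   4.6   2.5]
 lifted gap 39.3
place hit True tcp [ 596.9 -283.9    6.3] want 3
 t 24.0333
```

View pics/s3.png

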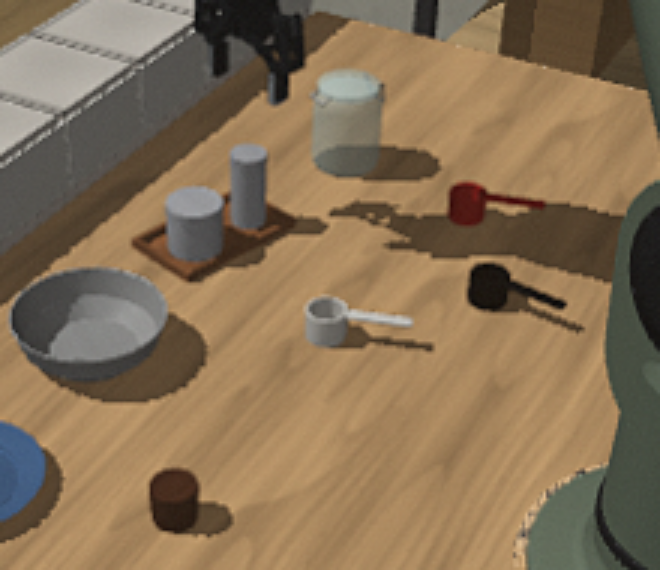

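Both tins stand in their bays (crop (195,225) and (249,187)). Next the scoop and stoppers.

```bash
python3 - <<'E'
from a import *
y=.318
pick((418,-140.8),5,y+np.pi/2,zh=60,zup=80)
if read_state()["finger_gap"]>30: place(sauc,5+6-3,y+np.pi/2,zup=80,out=60,guard=4)
pick((412.5,161.5),6,np.pi/2,zh=60,zup=110)
if read_state()["finger_gap"]>30: place(bowl+[0,22],6+14,0,zup=110,out=100)
pick((378,293.3),7,1.93,zh=60,zup=110)
if read_state()["finger_gap"]>15: place(bowl-[0,24],7+14,0,zup=110,out=120)
movep([450,-350,200],best([450,-350,200],0))
for n in("top","side"):
    c=shot(n); np.savez(f"/tmp/{n}0.npz",P=cloud(c),**{k:c[k] for k in("image","K","T","d","range_z")})
    A=c["image"][110:290,100:450] if n=="top" else c["image"][110:370,90:400]
    cv2.imwrite(f"pics/{n}4.png",cv2.resize(A,None,fx=2.2,fy=2.2))
E
```

```text
pick hit False gap 42.7 F 57.70730383694172 tcp [ 418.4 -141.   -34.1]
 lifted gap 42.5
place hit True tcp [599.5 224.5 -28. ] want -32
 t 30.7417
pick hit False gap 42.1 F 58.19965755217709 tcp [412.9 161.7 -33.2]
 lifted gap 41.4
place hit False tcp [612.1  27.  -20. ] want -20
 t 37.7917
pick hit False gap 26.1 F 58.33099383744411 tcp [378.3 293.2 -32.7]
 lifted gap 26.2
place hit False tcp [612.1 -18.9 -18.9] want -19
 t 45.525
```

View pics/side4.png

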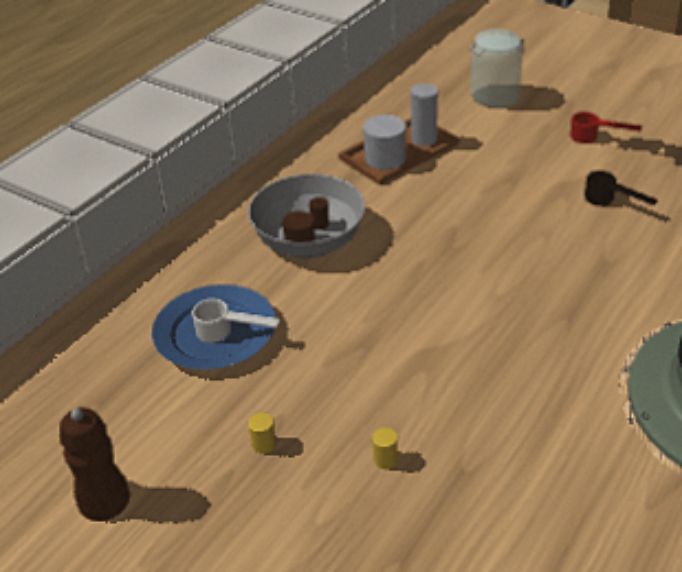

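View pics/top4.png

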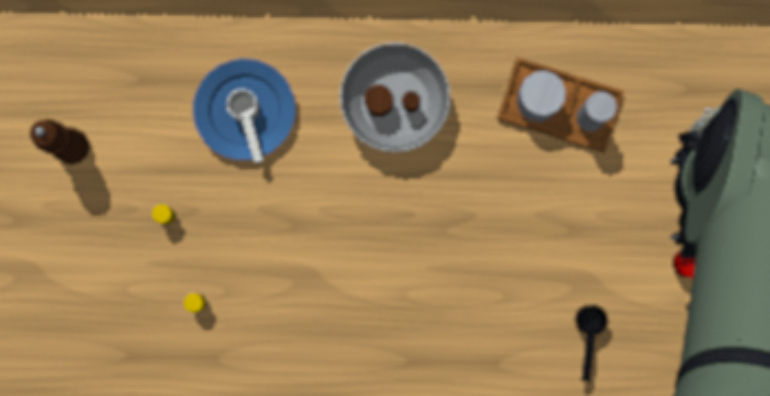

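Everything is in place: the scoop is upright on the saucer, both stoppers are in the bowl, and both tins are in the tray. One numerical check before handing in.

```bash
python3 - <<'E'
import m, numpy as np
from a import wide,nar,sauc,L,finish_job,read_state
T=lambda xy,h,r:m.topface(m.t,xy,h,r)
w=T(wide,64,40);s=T(nar,94,30);c=T(sauc,40,30)
print(w,s,c)
e=[(q[0]-b) for q,b in((w,wide),(s,nar))]
print([(round(float(v@L),1),round(float(v@[-L[1],L[0]]),1)) for v in e], np.linalg.norm(c[1][:2]-sauc), read_state()["time"])
if all(np.linalg.norm(v)<9 for v in e) and np.linalg.norm(c[1][:2]-sauc)<20: print(finish_job())
E
```

```text
(array([ 619.5, -204.5]), array([ 619.3, -204.6,   32.2]), 323, np.float64(63.6)) (array([ 595. , -281.7]), array([ 595.4, -281.8,   21.4]), 146, np.float64(93.1)) (array([596.8, 225.1]), array([596.5, 225. ,  26.3]), 61, np.float64(38.8))
[(2.5, 1.8), (1.5, 3.0)] 3.0413812651491097 47.0333
the job is handed in; nothing more can be done
None
```

I handed the job in at 47 s: both tins measured within 4 mm of their bay centres and the scoop about 3 mm from the saucer's centre, both stoppers are in the bowl and the jar and mill were left alone, after one missed first grasp (the fingers end about 40 mm short of the stated TCP, so I corrected for it); no verdict was returned.

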